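Select the spindle speed and start

ROBOT

A 7-joint arm with a two-finger parallel gripper is mounted at the origin on the work surface. World frame = base frame: x ahead of the robot, y to its left, z up, the work surface at z = 0. Lengths are in m, angles in degrees, forces in N, time in s.
With the tool pointing down it reaches from about 0.4 to 0.875 m from the base axis. Payload 6.5 kg.
Tool frame: the origin (TCP) lies at the very end of the fingers, on their centre line; the grasp point (between the pads) lies bot.grip_depth behind it (bot.grip_depth is the distance from the TCP to the grasp point, in m); y points along the fingers, z is the direction in which the jaws open and shut, and the axes are right-handed (so a half turn about y gives the same grasp; the last joint's range is limited). The gripper opens to 85 mm and grips with 20 to 120 N. Pads are 22 mm wide; open, the fingers measure 114 mm over their backs; the gripper's body (76 mm by 85 mm) begins 54 mm behind the grasp point. The pads swing forward as they close: fully open they stand 13 mm farther back than shut.
Start: joints at [65.821, 30.733, -0.252, 88.115, 0.149, 61.152, -4.079], TCP at [0.226, -0.609, 0.231] pointing down, gripper open.
Joint ranges: [-154.64, 154.64], [-21.42, 123.67], [-72.66, 72.17], [13.99, 137.28], [-74.86, 254.86], [10.95, 109.41], [-158.01, 158.01]. Speed limits (degrees/s): [136.94, 136.94, 180, 180, 180, 180, 180].

INTERFACE

Orientations are given as [roll, pitch, yaw] about the fixed x, y, z axes, in that order (R = Rz(yaw) Ry(pitch) Rx(roll)).
In Python, from station import bot gives the robot as it stands.
- The arm moves only by the tool play_rows, never from a script. Its argument "increments" is a list of rows, each a list of 5 numbers: the shift along the tool's x, y, z in m, then the turn about the tool's y in degrees, then the opening, from -1 (shut) to 1 (fully open), so that 0 is half open. In form: [[x, y, z, spin, gripper], ...]. A call has 1 to 12 rows; each row is the pose to reach, as a shift and turn from the pose commanded when the call began, along the tool's axes at that moment; what a row does not reach only later rows make up. A row lasts 1/12 s, in which the tool goes at most 41.7 mm and 7.16 degrees, less where a joint would pass 70% of its speed; a pose out of reach is approached as far as the arm can. A call with a gripper value outside its range is refused whole. The fingers move at their own pace and stop on an object; "grip_force" is the grip in N (left out, the last holds). Time passes only in rows, so rows that repeat a pose let the fingers close. It gives the time, the measured TCP pose, the force and the opening at its end, in the units of the state.
- bot.observe(): the state, without advancing time (a new reading comes with each control period).
- bot.read_camera(name): name is "scene" or "top" or "wrist"; returns a dict with "image" (480x640x3 uint8, red, green, blue), "depth" (480x640 float32, m along the optical axis (not along the pixel's ray), 0 where there is no reading), "fx", "fy", "cx", "cy" (pixels), "k1" (the pictures are not rectified: a ray, as slopes to the right and down, at radius r is drawn at 1 + k1 r^2 times it, then the intrinsics apply), "position" and "orientation" of the camera in the world. Camera axes: x right, y down, z forward; pixel columns grow to the right and rows downward; lengths in m; the calibration is good to about 2 mm. A picture is of the moment at which its call begins.
- bot.sign_off(): hands the job in, once; it reports no verdict.
The state is a dict: "time": time; "qpos": joint angles; "qd": joint speeds; "joint_efforts": joint torques, N m; "tcp_pos": TCP position; "tcp_rot": TCP orientation; "wrist_force": force on the tool from outside, world axes, zero at the start; "ft_torque": the same for the moment, N m; "gripper_width": finger opening in m.
Only numpy, scipy, OpenCV 4.12 (cv2) and the standard library are available. Lean on these libraries where they do the work, as an engineer would, in place of code of your own. Each camera call takes 0.05 s, during which the arm holds its last target.

TASK

With a fingertip, push the pointer handle of the speed switch round, click by click, until it rests on the fifth dot clockwise from the bar mark; do not pinch the handle. Then press the small start button all the way down and let it spring back. Do not press start before the speed is set, leave the switch on that dot, and leave the large stop button and all loose parts alone.

Things in the scene. Friction and masses are not known exactly. Their poses are not given: they have to be found in the camera images.
- control_box: speed control box, fixed to the table: grey, 190 x 190 mm, aluminium top plate at 73 mm height; origin at the centre of its underside, x towards its far side, y to its left, z up. On top is a black-and-steel pointer handle that turns about a vertical axis. Round it, 78 mm from the axis, are eight black marks 30 degrees apart: one bar, 18 x 8 mm (105 degrees anticlockwise, seen from above, from the box's x axis), then clockwise seven dots, growing from 6 to 12 mm wide.
- selector_axis (a point): the switch's turning axis, at the level of the top plate (73 mm above the table), 10 mm nearer the robot side than the box's centre
- handle_tip (a point): outer end of the pointer handle, 66 mm from the axis and 24 mm above the top plate; moves with the handle. The handle is a straight bar that runs from a hub (40 mm wide, 23 mm high) out to this tip: a 6 mm steel rib, top 42 mm above the plate, with black side cheeks from 23 to 61 mm from the axis, 16 mm over the cheeks, spanning 9 to 39 mm above the plate
- selector (a joint): turn of the handle in rad: 0 = pointing at the bar, growing clockwise seen from above, 0.5236 (30 degrees) per click, so 2.618 at the fifth dot and 3.665 at the last; end stops just beyond. It rests only on the marks: between two marks it snaps to the nearer one when let go. It takes about 0.14 N m (3 to 4 N at the handle) to push it over a click. It starts on the bar or one of the first dots, at most the third
- cheek_ccw: the handle's cheek on its anticlockwise side (push here to turn it clockwise); origin on the axis at the top plate, x along the handle to its tip, z up
- cheek_cw: the handle's cheek on its clockwise side; same frame. Touching both cheeks at once counts as pinching the handle
- button_box: push-button station, fixed to the table: grey, 170 x 100 mm, top at 53 mm height; origin at the centre of its underside, x towards its far side. Two grey push buttons stand on it 87 mm apart along x. It and the control box may stand left or right
- start_button_top (a point): centre of the top of the START button, the small one (26 mm wide), nearer the robot; it is 75 mm above the table and 10 mm above its round housing, and is pressed straight down
- start_button (a joint): how far the start button is pressed, 0 to 0.006 m; sprung, fully down takes about 4.5 N
- stop_button_top (a point): centre of the top of the STOP button, the large one (48 mm wide), farther from the robot
- stop_button (a joint): how far the stop button is pressed, 0 to 0.006 m; sprung like the other; leave it alone
- socket_screw: loose dark steel cap screw standing on its head, 26 mm wide, 50 mm high, on the table between the two boxes; leave alone. Origin at its underside centre
- workpiece: loose aluminium block 50 x 28 x 30 mm lying on the table between the two boxes; leave alone. Origin at its underside centre
- bushing: loose brass bushing, 24 mm wide, 20 mm high, standing on the control box's top plate at its right-hand corner nearest the robot (about 60 mm nearer the robot and 70 mm to the right of the switch axis, in the box's frame); leave alone. Origin at its underside centre
- wrench: loose steel wrench about 150 mm long, lying in front (robot side) of the control box; leave alone. Origin at its underside
- hex_key: loose L-shaped steel key about 95 x 25 mm, 8 mm thick, lying in front (robot side) of the button box; leave alone. Origin at its underside
- coil_frame: loose black angle frame with two purple coils, 85 mm long, 84 mm high, on the table beyond the boxes; leave alone. Origin at its underside centre
- oil_bottle: loose white bottle, 52 mm wide, 140 mm high, on the table beyond the boxes; leave alone. Origin at its underside centre
- collet: loose steel collet, 42 mm wide, 58 mm high, standing on the table beyond the boxes; leave alone. Origin at its underside centre
Mind the look-alikes: they are no part of the job. What is shaped like the button_box but red is not meant.

How it is judged (in metres and radians):
On the way, in this order (a step that is already met when the one before it is completed fails the run):
1. the handle rests on the fifth dot, not being pushed (value of joint selector between 2.518 and 2.718 rad and contact force between the fingers and cheek_ccw below 0.3 N and contact force between the fingers and cheek_cw below 0.3 N), for 0.3 s.
2. the start button is pressed down (at least 4 of its 6 mm) (value of joint start_button above 0.004 m), for 0.04 s.
At the end, for the whole second after the job is handed in: the handle rests within 0.1 rad of the fifth dot (2.618 rad), the start button has been pressed and is up again (under 1.5 mm), the stop button is up, and every loose part is within 25 mm of where it stood (value of joint selector between 2.518 and 2.718 rad and velocity of joint selector between -0.1 and 0.1 rad/s and value of joint each of start_button, stop_button below 0.0015 m and distance of each of socket_screw, workpiece, bushing, wrench, hex_key, coil_frame, oil_bottle, collet from where it was at the start of the episode below 0.025 m); the robot touches nothing.
It fails at once if start pressed (over 2 mm) while the handle is not on the fifth dot (value of joint start_button above 0.002 m and not (value of joint selector between 2.518 and 2.718 rad)).
It fails at once if stop button pressed (over 2 mm) (value of joint stop_button above 0.002 m).
It fails at once if handle pinched: both of its cheeks pressed by the fingers at once (over 1 N each) (contact force between the fingers and cheek_ccw above 1 N and contact force between the fingers and cheek_cw above 1 N).
It fails at once if a loose part moved or lifted by more than 25 mm (distance of any of socket_screw, workpiece, bushing, wrench, hex_key, coil_frame, oil_bottle, collet from where it was at the start of the episode above 0.025 m).
It also fails if it takes over 64 s, if anything falls off the work surface, if the arm or the gripper's body presses on something with over 40 N, if the wrist force passes 120 N, or if a joint passes its speed limit or range.

## Working session

There is one attempt and no reset: what is moved stays moved. The work goes in short steps, Python scripts to look and compute and a tool call to move; the robot and the scene stay as the last step left them, time stands still between calls to the robot, and variables do not carry over. Pictures are saved under pics/ and viewed, and the job is handed in when it is done.

Besides the shell and the picture viewer there is one more tool, called after "Request:" as name(argument=value, ...) on one line, values as JSON. play_rows: Moves the arm, as the interface text tells. Its arguments: {"type":"object","properties":{"increments":{"type":"array","items":{"type":"array","items":{"type":"number"}}},"grip_force":{"type":"number"}},"required":["increments"]}

```bash
mkdir -p pics; ls; python3 - <<'E'
from station import bot
import cv2
print(bot.observe(), bot.grip_depth)
for n in ["scene","top","wrist"]:
    c=bot.read_camera(n); cv2.imwrite(f"pics/{n}0.png",c["image"][:,:,::-1])
    print(n,{k:v for k,v in c.items() if k not in("image","depth")})
E
```

```text
pics
{'time': 0.0, 'qpos': array([65.82149272, 30.77886106, -0.25370515, 88.17071225,  0.15058864,
       61.15181271, -4.08009841]), 'qd': array([-0.01246758,  0.07895008,  0.04346038,  0.15991169, -0.1288339 ,
        0.06992995, -0.12573531]), 'joint_efforts': array([ 5.24311781e-04, -5.83412647e+01,  1.04895148e+00, -2.59106344e+01,
        1.23653503e-02,  9.53844778e-03, -8.69966872e-07]), 'tcp_pos': array([ 0.22616581, -0.60870812,  0.23039768]), 'tcp_rot': array([-9.01006632e+01, -9.13061373e-03, -1.59610724e+02]), 'wrist_force': array([-0.37069925,  0.5458729 , -0.11146463]), 'ft_torque': array([ 0.02397232,  0.00101206, -0.00812174]), 'gripper_width': 0.08527979753164117} 0.0187
scene {'fx': 445.24243055420686, 'fy': 445.24243055420686, 'cx': 315.36604043826503, 'cy': 231.36118802466325, 'k1': -0.015934405901328507, 'position': array([0.90760299, 0.22680204, 0.75995585]), 'orientation': array([-146.36629266,    0.8879729 ,  123.41576146])}
top {'fx': 487.952457211065, 'fy': 487.952457211065, 'cx': 328.53343418062275, 'cy': 236.69198374974542, 'k1': -0.033125098869469634, 'position': array([ 0.41818956, -0.03159228,  0.95361244]), 'orientation': array([-1.73206290e+02,  1.61322013e-01, -9.10402987e+01])}
wrist {'fx': 352.25734444165687, 'fy': 352.25734444165687, 'cx': 321.340181847154, 'cy': 246.56610611031488, 'k1': -0.06580483285951369, 'position': array([ 0.29016036, -0.58484044,  0.37252167]), 'orientation': array([ 1.64108156e+02,  1.06776747e-01, -6.96334560e+01])}
```

View pics/top0.png

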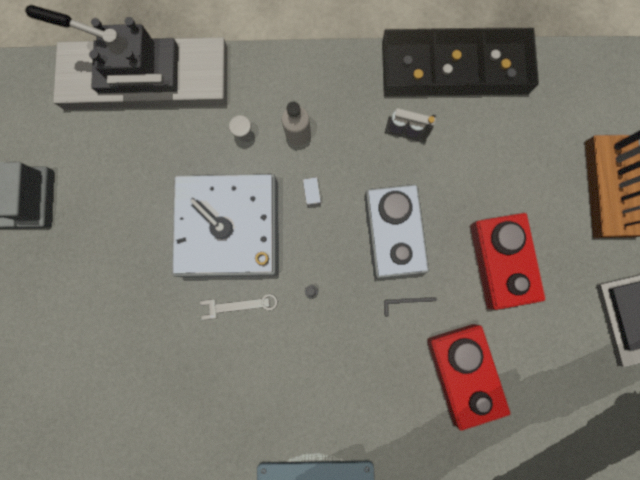

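View pics/scene0.png

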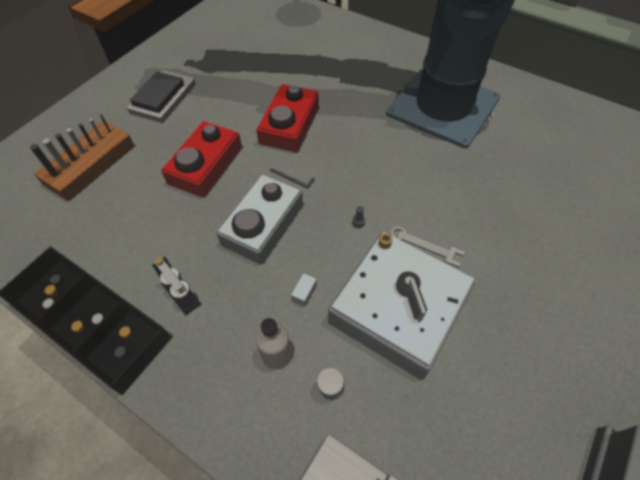

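The top view shows the grey control box on the left, with its bar at (181,240), dot 1 at (181,219), dots 3–7 from (212,188) to (263,239), and the handle pointing up-left near the hidden dot 2. There are three button boxes. The grey one at (397,232) fits the description; the two red ones at (508,262) and (468,378) are look-alikes. On the grey box, the small near button at (401,253) is START and the large one at (396,207) is STOP.

```bash
cat > h.py <<'E'
from station import bot
import numpy as np, cv2
from scipy.spatial.transform import Rotation as R
def K(c): return np.array([[c['fx'],0,c['cx']],[0,c['fy'],c['cy']],[0,0,1.]])
def ray(c,uv):
    d=np.array([c['k1'],0,0,0,0.])
    n=cv2.undistortPoints(np.array(uv,float).reshape(-1,1,2),K(c),d).reshape(-1,2)
    M=R.from_euler('xyz',c['orientation'],degrees=True)
    return M.apply(np.c_[n,np.ones(len(n))])
def plane(c,uv,z):
    d=ray(c,uv); p=np.asarray(c['position']); return p+d*((z-p[2])/d[:,2])[:,None]
def proj(c,P):
    M=R.from_euler('xyz',c['orientation'],degrees=True)
    q=M.inv().apply(np.atleast_2d(P)-c['position']); n=q[:,:2]/q[:,2:]
    n=n*(1+c['k1']*(n**2).sum(1))[:,None]
    return n*[c['fx'],c['fy']]+[c['cx'],c['cy']]
E
python3 - <<'E'
from h import *
c=bot.read_camera('top'); im=c['image'][:,:,::-1].copy()
g=cv2.cvtColor(im,cv2.COLOR_BGR2GRAY)
# box top dark blobs
m=np.zeros_like(g); m[180:268,177:271]=255
th=((g<110)&(m>0)).astype(np.uint8)
n,l,s,ce=cv2.connectedComponentsWithStats(th)
for i in range(1,n):
    if s[i,4]>3:
        x,y,w,h=s[i,:4]
        ww=np.where(l==i,150.-g,0); yy,xx=np.mgrid[:480,:640]; u=[(ww*xx).sum()/ww.sum(),(ww*yy).sum()/ww.sum()]
        print(np.round(u,1),s[i], plane(c,[u],.073).round(4))
cr=im[165:285,165:435]; cv2.imwrite('pics/crop1.png',cv2.resize(cr,None,fx=2.9,fy=2.9,interpolation=cv2.INTER_CUBIC))
cr=im[165:285,165:285]; cv2.imwrite('pics/crop2.png',cv2.resize(cr,None,fx=5,fy=5,interpolation=cv2.INTER_CUBIC))
E
```

```text
[211.6 188.2] [211 187   2   3   5] [[0.6171 0.183  0.073 ]]
[233.4 187.9] [232 187   4   3   9] [[0.6169 0.1427 0.073 ]]
[252.4 198.4] [251 197   4   4  13] [[0.5966 0.1076 0.073 ]]
[217.7 224.5] [192 200  41  40 440] [[0.5493 0.171  0.073 ]]
[263.2 216.9] [261 215   5   5  20] [[0.5618 0.0877 0.073 ]]
[263.2 238.8] [261 237   5   5  21] [[0.5215 0.0879 0.073 ]]
[180.6 240.2] [177 238   8   5  27] [[0.5217 0.2388 0.073 ]]
[259.2 255.7] [258 255   4   3   6] [[0.4909 0.0952 0.073 ]]
[265.7 262.9] [263 261   5   5   9] [[0.4775 0.0835 0.073 ]]
```

View pics/crop1.png

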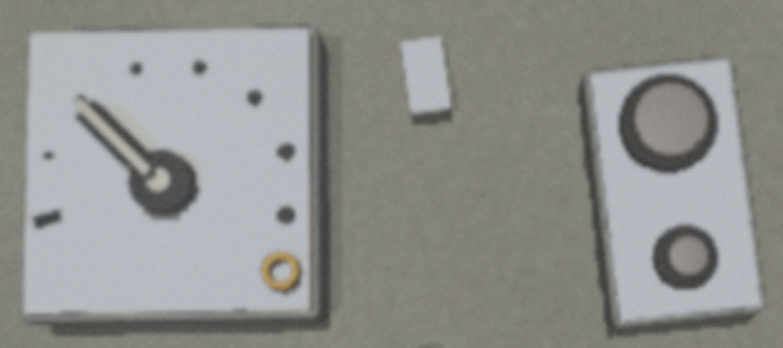

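View pics/crop2.png

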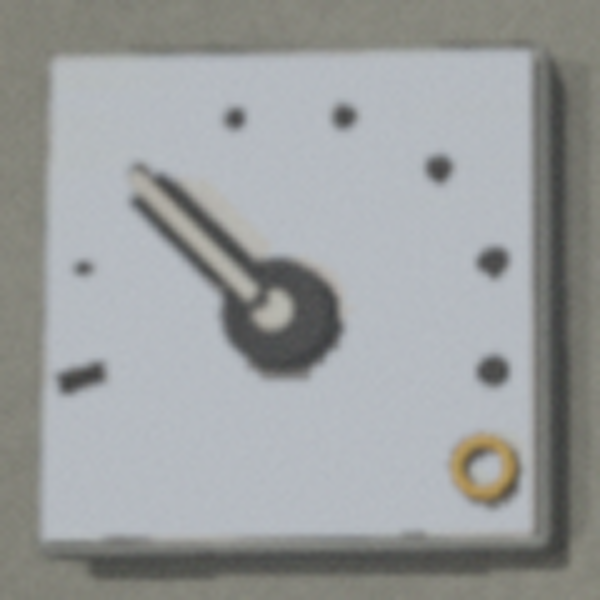

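The crop confirms the layout. The handle hides dot 2, so it needs three clicks clockwise. The grey box is not red, and its START button is the small near one at crop (688,253). Next I'll fit the axis, the yaw and the button position.

```bash
python3 - <<'E'
from h import *
from scipy.optimize import least_squares
c=bot.read_camera('top'); im=c['image'][:,:,::-1].copy()
uv=[[180.6,240.2],[181.7,218.4],[211.6,188.2],[233.4,187.9],[252.4,198.4],[263.2,216.9],[263.2,238.8]]
ang=np.radians([105,75,15,-15,-45,-75,-105]); P=plane(c,uv,.073)[:,:2]
def f(v):
    a=ang+v[2]; return (v[:2]+.078*np.c_[np.cos(a),np.sin(a)]-P).ravel()
s=least_squares(f,[.54,.163,0]); print('axis',s.x[:2],'yaw',np.degrees(s.x[2]),'res mm',(s.fun*1000).round(1))
# rib tip + hub pixels
print('rib tip',plane(c,[[193,199.5]],.115)-np.r_[s.x[:2],0],'hub boss',plane(c,[[165+272/5,165+310/5]],.115))
# buttons
g=cv2.cvtColor(im,cv2.COLOR_BGR2HSV)
for nm,(u,v,r) in dict(start=(402,252,14),stop=(396,207,22)).items():
    m=np.zeros((480,640),np.uint8); cv2.circle(m,(u,v),r,255,-1)
    dark=((cv2.cvtColor(im,cv2.COLOR_BGR2GRAY)<165)&(m>0)).astype(np.uint8)
    b=im.astype(int); cap=((b[:,:,2]>b[:,:,0]+4)&(m>0)&(b.sum(2)>240)).astype(np.uint8)
    cap=cv2.morphologyEx(cap,cv2.MORPH_OPEN,np.ones((3,3)))
    M=cv2.moments(cap,True); p=[M['m10']/M['m00'],M['m01']/M['m00']]
    z=.075
    W=plane(c,[p],z)[0]; wid=2*np.sqrt(M['m00']/np.pi)
    d=c['depth'][int(p[1]),int(p[0])]
    ry=ray(c,[p])[0]*d+c['position']
    print(nm,np.round(p,1),W.round(4),'px wid',wid, 'mm', wid/c['fx']*(c['position'][2]-.075)*1000,'depth pt',ry.round(4))
c2=bot.read_camera('scene'); print('scene depth');
print(proj(c2,[[*s.x[:2],.115]]), proj(c2,[[*W]]))
E
```

```text
axis [0.54167577 0.1629505 ] yaw -0.13470522165886903 res mm [-0.  -0.4  0.2  0.8 -0.1 -0.1  0.  -0.1  0.1  0.1 -0.1 -0.2 -0.2 -0.2]
rib tip [[0.04648421 0.04235403 0.115     ]] hub boss [[0.53860063 0.15838987 0.115     ]]
start [401.8 252.7] [ 0.4912 -0.1628  0.075 ] px wid 13.86575534383214 mm 24.96682808004799 depth pt [ 0.4913 -0.1629  0.0743]
stop [395.9 205.7] [ 0.5777 -0.1553  0.075 ] px wid 25.854414729132053 mm 46.553737005004734 depth pt [ 0.5782 -0.1556  0.0722]
scene depth
[[412.6112228  275.82228928]] [[248.38428546 218.68475696]]
```

```bash
python3 - <<'E'
from h import *
c=bot.read_camera('scene'); im=c['image'][:,:,::-1]
cr=im[170:270,210:310]; cv2.imwrite('pics/crop3.png',cv2.resize(cr,None,fx=5.5,fy=5.5,interpolation=cv2.INTER_CUBIC))
E
```

```text
(no output)
```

View pics/crop3.png

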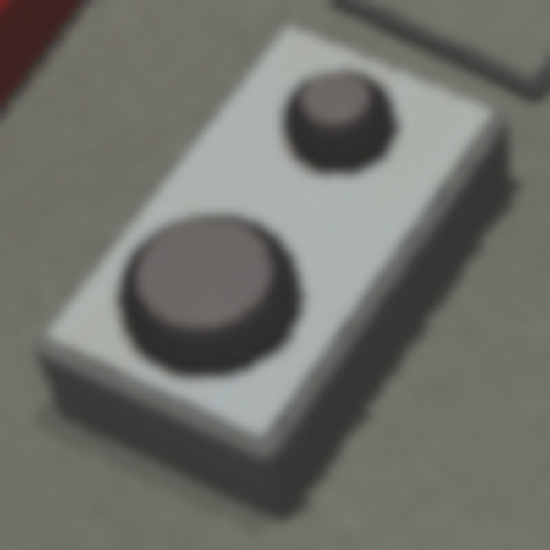

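```bash
cat >> h.py <<'E'
AX=np.array([.5417,.1630])
def inc(target,yaw=None,verbose=True):
    o=bot.observe(); T=R.from_euler('xyz',o['tcp_rot'],degrees=True)
    d=T.inv().apply(np.asarray(target)-o['tcp_pos'])
    sp=None
    if yaw is not None:
        sp=-((yaw-o['tcp_rot'][2]+180)%360-180)
    print('t',round(o['time'],2),'tcp',o['tcp_pos'].round(4),'rot',o['tcp_rot'].round(1),'-> inc',d.round(4),'spin',sp,'q',o['qpos'].round(0))
def fing(phi,off,r=.046):
    a=np.radians(phi); return AX+r*np.array([np.cos(a),np.sin(a)])+off*np.array([-np.sin(a),np.cos(a)])
E
python3 -c "
from h import *
print(fing(45,.035)); inc([*fing(45,.035),.2304],-45)"
```

```text
[0.54947817 0.22027565]
t 0.35 tcp [ 0.2263 -0.6092  0.2311] rot [ -90.    -0.  -159.6] -> inc [-0.5918  0.0009 -0.6649] spin -114.61249385964726 q [66. 31. -0. 88.  0. 61. -4.]
```

Request:
play_rows(increments=[[-0.296, 0, -0.332, -57, -1], [-0.296, 0, -0.332, -57, -1], [-0.296, 0, -0.332, -57, -1], [-0.296, 0, -0.332, -57, -1], [-0.296, 0, -0.332, -57, -1], [-0.296, 0, -0.332, -57, -1], [-0.296, 0, -0.332, -57, -1], [-0.296, 0, -0.332, -57, -1], [-0.296, 0, -0.332, -57, -1], [-0.296, 0, -0.332, -57, -1], [-0.296, 0, -0.332, -57, -1], [-0.296, 0, -0.332, -57, -1]], grip_force=30)

```text
time: 1.35
tcp_pos: [0.3906, -0.1891, 0.2318]
tcp_rot: [-89.9, 0.1, -102.1]
wrist_force: [0.2, -1.3, 0.3]
gripper_width: -0.0001
```

```bash
python3 -c "
from h import *
inc([*fing(45,.035),.2304],-45)"
```

```text
t 1.35 tcp [ 0.3906 -0.1891  0.2318] rot [-8.990e+01  1.000e-01 -1.021e+02] -> inc [-0.4336  0.0023  0.0696] spin -57.09915758186662 q [ 42.  11. -25. 118.   6.  52.   2.]
```

Request:
play_rows(increments=[[-0.433, 0.002, 0.07, -57, -1], [-0.433, 0.002, 0.07, -57, -1], [-0.433, 0.002, 0.07, -57, -1], [-0.433, 0.002, 0.07, -57, -1], [-0.433, 0.002, 0.07, -57, -1], [-0.433, 0.002, 0.07, -57, -1], [-0.433, 0.002, 0.07, -57, -1], [-0.433, 0.002, 0.07, -57, -1], [-0.433, 0.002, 0.07, -57, -1], [-0.433, 0.002, 0.07, -57, -1], [-0.433, 0.002, 0.07, -57, -1], [-0.433, 0.002, 0.07, -57, -1]])

```text
time: 2.35
tcp_pos: [0.5515, 0.2183, 0.2294]
tcp_rot: [-89.8, 0.2, -45.3]
wrist_force: [-0.0, -0.1, 1.1]
gripper_width: 0.0
```

```bash
python3 -c "
from h import *
inc([*fing(45,.035),.09],-45)
c=bot.read_camera('wrist');cv2.imwrite('pics/w1.png',c['image'][:,:,::-1])
c=bot.read_camera('scene');cv2.imwrite('pics/s1.png',c['image'][:,:,::-1])"
```

```text
t 2.35 tcp [0.5515 0.2183 0.2294] rot [-89.8   0.2 -45.3] -> inc [-0.0025  0.1394 -0.0005] spin -0.274846111920624 q [  3.  31. -40.  96.  22.  62.   1.]
```

View pics/w1.png

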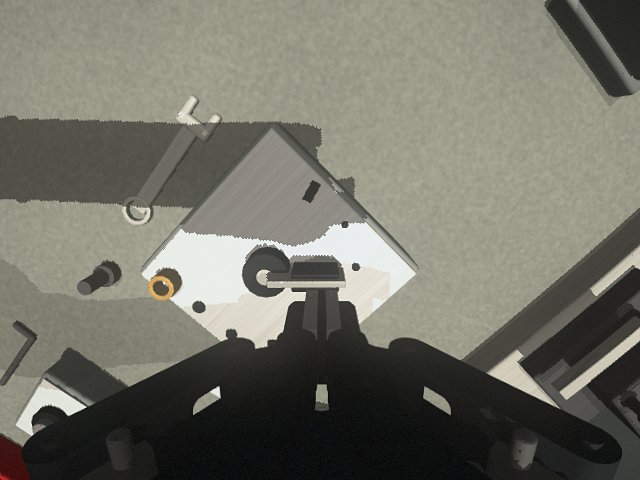

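View pics/s1.png

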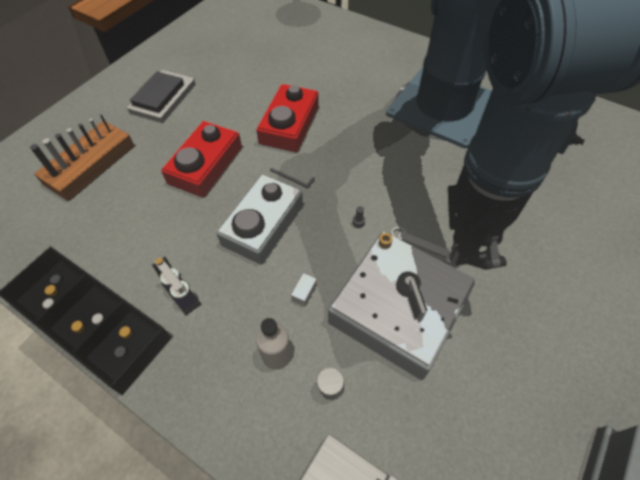

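The wrist view shows the handle at (305,275) aimed at dot 2 (355,267), with dot 1 at (345,224) and the bar at (311,190). The two views agree on dot 2, so I'm lowering on the anticlockwise side.

Request:
play_rows(increments=[[0, 0.03, 0, 0, -1], [0, 0.06, 0, 0, -1], [0, 0.08, 0, 0, -1], [0, 0.095, 0, 0, -1], [0, 0.095, 0, 0, -1], [0, 0.095, 0, 0, -1]])

```text
time: 2.95
tcp_pos: [0.5509, 0.2102, 0.134]
tcp_rot: [-90.1, -0.0, -45.7]
wrist_force: [0.1, -1.2, -0.0]
gripper_width: 0.0003
```

```bash
python3 -c "
from h import *
inc([*fing(45,.035),.09],-45)
c=bot.read_camera('wrist');cv2.imwrite('pics/w2.png',c['image'][:,:,::-1])
print(proj(c,[bot.observe()['tcp_pos']]))
c=bot.read_camera('scene');im=c['image'][:,:,::-1];cv2.imwrite('pics/s2.png',cv2.resize(im[200:380,310:510],None,fx=3,fy=3,interpolation=2))"
```

```text
t 2.95 tcp [0.5509 0.2102 0.134 ] rot [-90.1  -0.  -45.7] -> inc [-0.0083  0.044   0.0061] spin -0.7265847939568175 q [  1.  37. -37. 100.  27.  52.  -3.]
[[325.88070768 312.12241175]]
```

View pics/w2.png

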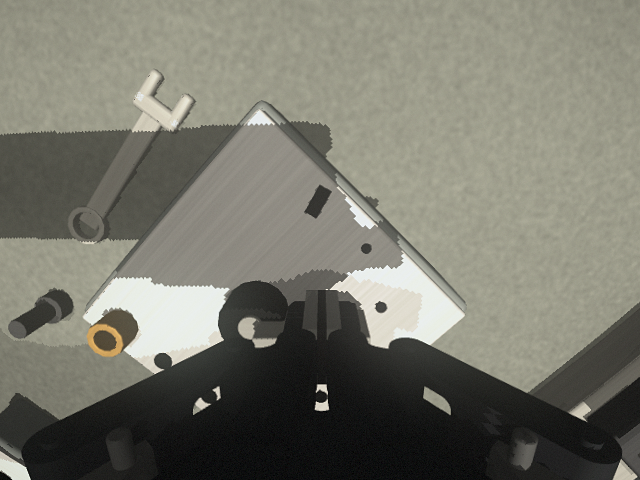

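View pics/s2.png

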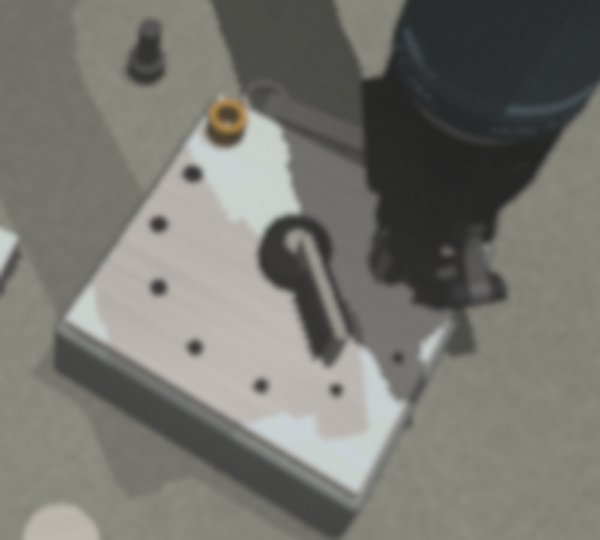

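The finger has drifted about 8 mm towards the handle. I'll back off in the same pose and let it settle before lowering.

Request:
play_rows(increments=[[-0.008, 0, 0.006, -1, -1], [-0.008, 0, 0.006, -1, -1], [-0.008, 0, 0.006, -1, -1], [-0.008, 0, 0.006, -1, -1]])

```text
time: 3.38
tcp_pos: [0.5499, 0.2226, 0.1348]
tcp_rot: [-90.0, -0.0, -44.6]
wrist_force: [0.3, -0.1, -1.2]
gripper_width: 0.0002
```

```bash
python3 -c "
from h import *
inc([*fing(45,.035),.09],-45)"
```

```text
t 3.38 tcp [0.5499 0.2226 0.1348] rot [-90.   -0.  -44.6] -> inc [ 0.0013  0.0447 -0.0019] spin 0.4210898319156229 q [  0.  37. -37. 100.  27.  52.  -3.]
```

Request:
play_rows(increments=[[0, 0.01, 0, 0, -1], [0, 0.02, 0, 0, -1], [0, 0.03, 0, 0, -1], [0, 0.038, 0, 0, -1], [0, 0.042, 0, 0, -1], [0, 0.042, 0, 0, -1], [0, 0.042, 0, 0, -1]])

```text
time: 3.97
tcp_pos: [0.5496, 0.2223, 0.0919]
tcp_rot: [-90.0, 0.0, -44.6]
wrist_force: [0.9, 0.6, 0.4]
gripper_width: -0.0002
```

```bash
python3 -c "
from h import *
for f in (45,30,15,0,-15):
  print(f,fing(f,.019)); inc([*fing(f,.019),.092],f-90)"
```

```text
45 [0.56079188 0.20896194]
t 3.97 tcp [0.5496 0.2223 0.0919] rot [-90.    0.  -44.6] -> inc [ 0.0173 -0.0001 -0.0016] spin 0.3964829754767152 q [ -1.  41. -35. 101.  30.  48.  -5.]
30 [0.57203717 0.20245448]
t 3.97 tcp [0.5496 0.2223 0.0919] rot [-90.    0.  -44.6] -> inc [ 0.0299 -0.0001  0.0016] spin 15.396482975476715 q [ -1.  41. -35. 101.  30.  48.  -5.]
15 [0.58121503 0.19325827]
t 3.97 tcp [0.5496 0.2223 0.0919] rot [-90.    0.  -44.6] -> inc [ 0.0429 -0.0001  0.0015] spin 30.396482975476715 q [ -1.  41. -35. 101.  30.  48.  -5.]
0 [0.5877 0.182 ]
t 3.97 tcp [0.5496 0.2223 0.0919] rot [-90.    0.  -44.6] -> inc [ 0.0554 -0.0001 -0.0019] spin 45.396482975476715 q [ -1.  41. -35. 101.  30.  48.  -5.]
-15 [0.59105015 0.16944691]
t 3.97 tcp [0.5496 0.2223 0.0919] rot [-90.    0.  -44.6] -> inc [ 0.0666 -0.0001 -0.0085] spin 60.3964829754767 q [ -1.  41. -35. 101.  30.  48.  -5.]
```

Request:
play_rows(increments=[[0.007, 0, -0.001, 0, -1], [0.013, 0, -0.001, 0, -1], [0.017, 0, -0.001, 1, -1], [0.02, 0, 0, 4, -1], [0.023, 0, 0, 7, -1], [0.026, 0, 0.001, 11, -1], [0.029, 0, 0.001, 14, -1], [0.031, 0, 0.001, 17, -1], [0.033, 0, 0.002, 19, -1], [0.033, 0, 0.002, 19, -1], [0.033, 0, 0.002, 19, -1]])

```text
time: 4.88
tcp_pos: [0.5752, 0.2, 0.0925]
tcp_rot: [-90.0, -0.0, -63.6]
wrist_force: [-0.6, 0.6, 0.2]
gripper_width: -0.0
```

```bash
python3 -c "
from h import *
for f in (15,5,-3): inc([*fing(f,.019),.092],f-90)
c=bot.read_camera('top');im=c['image'][:,:,::-1];cv2.imwrite('pics/t3.png',cv2.resize(im[165:285,165:285],None,fx=5,fy=5,interpolation=2))
c=bot.read_camera('scene');im=c['image'][:,:,::-1];cv2.imwrite('pics/s3.png',cv2.resize(im[200:380,310:510],None,fx=3,fy=3,interpolation=2))"
```

```text
t 4.88 tcp [0.5752 0.2    0.0925] rot [-90.   -0.  -63.6] -> inc [0.0087 0.0005 0.0024] spin 11.374230749769566 q [ -2.  40. -31.  99.  26.  48. -18.]
t 4.88 tcp [0.5752 0.2    0.0925] rot [-90.   -0.  -63.6] -> inc [0.0173 0.0005 0.0034] spin 21.374230749769566 q [ -2.  40. -31.  99.  26.  48. -18.]
t 4.88 tcp [0.5752 0.2    0.0925] rot [-90.   -0.  -63.6] -> inc [0.0242 0.0005 0.003 ] spin 29.374230749769566 q [ -2.  40. -31.  99.  26.  48. -18.]
```

View pics/s3.png

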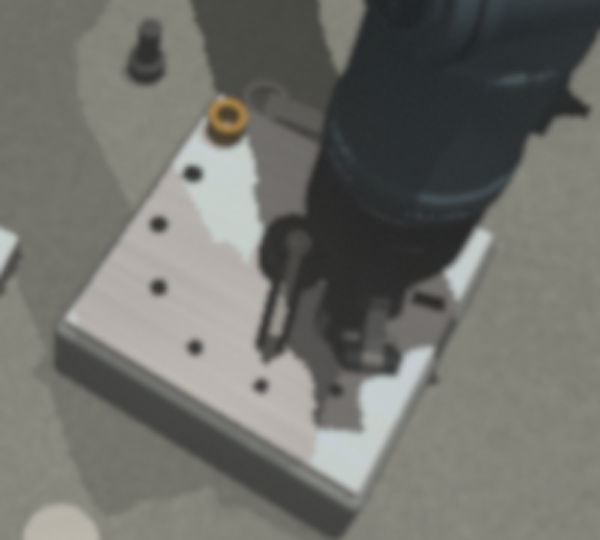

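View pics/t3.png

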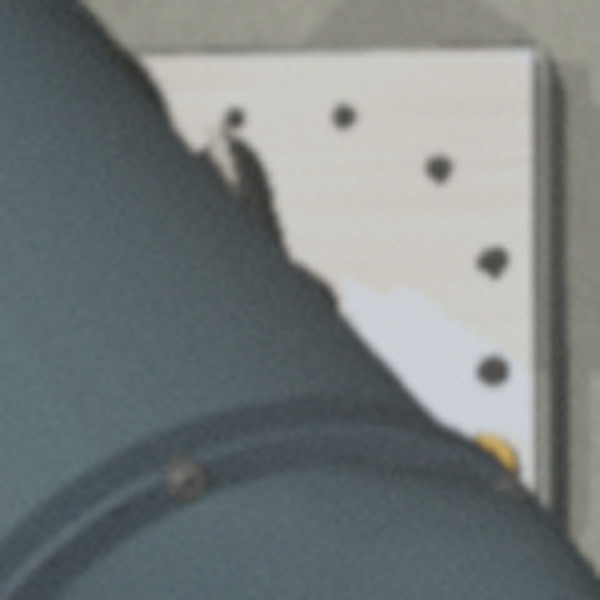

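The scene crop shows the handle tip at (268,352), aimed at the dot at (260,385), which is dot 3. One click is done; now the second.

Request:
play_rows(increments=[[0.004, 0, 0.001, 5, -1], [0.009, 0, 0.002, 11, -1], [0.012, 0, 0.003, 15, -1], [0.015, 0, 0.003, 19, -1], [0.018, 0, 0.003, 22, -1], [0.021, 0, 0.003, 26, -1], [0.023, 0, 0.003, 28, -1], [0.025, 0, 0.003, 30, -1], [0.025, 0, 0.003, 30, -1], [0.025, 0, 0.003, 30, -1]])

```text
time: 5.82
tcp_pos: [0.5884, 0.1792, 0.0923]
tcp_rot: [-90.0, -0.0, -93.5]
wrist_force: [0.5, -0.5, 0.7]
gripper_width: 0.0002
```

```bash
python3 -c "
from h import *
for f in (-15,-25,-33): inc([*fing(f,.019),.092],f-90)
c=bot.read_camera('scene');im=c['image'][:,:,::-1];cv2.imwrite('pics/s4.png',cv2.resize(im[200:380,310:510],None,fx=3,fy=3,interpolation=2))"
```

```text
t 5.82 tcp [0.5884 0.1792 0.0923] rot [-90.   -0.  -93.5] -> inc [0.0095 0.0003 0.0032] spin 11.452354093248516 q [ -5.  39. -23.  98.  20.  47. -41.]
t 5.82 tcp [0.5884 0.1792 0.0923] rot [-90.   -0.  -93.5] -> inc [0.0182 0.0003 0.0041] spin 21.452354093248516 q [ -5.  39. -23.  98.  20.  47. -41.]
t 5.82 tcp [0.5884 0.1792 0.0923] rot [-90.   -0.  -93.5] -> inc [0.0251 0.0003 0.0038] spin 29.452354093248516 q [ -5.  39. -23.  98.  20.  47. -41.]
```

View pics/s4.png

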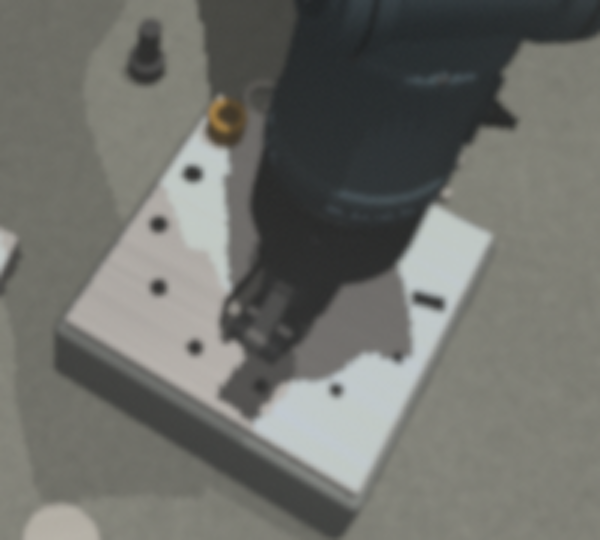

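The handle's edge now shows at (230,325), on the line to dot 4 at (195,347). Now the third click.

Request:
play_rows(increments=[[0.005, 0, 0.002, 6, -1], [0.01, 0, 0.003, 12, -1], [0.013, 0, 0.004, 16, -1], [0.016, 0, 0.004, 19, -1], [0.019, 0, 0.004, 22, -1], [0.021, 0, 0.004, 25, -1], [0.023, 0, 0.004, 27, -1], [0.025, 0, 0.004, 29, -1], [0.025, 0, 0.004, 29, -1], [0.025, 0, 0.004, 29, -1]])

```text
time: 6.7
tcp_pos: [0.5907, 0.1541, 0.0922]
tcp_rot: [-90.0, -0.0, -122.5]
wrist_force: [0.1, -0.2, -0.0]
gripper_width: 0.0003
```

```bash
python3 -c "
from h import *
for f in (-33,): inc([*fing(f,.019),.092],f-90)
c=bot.read_camera('scene');im=c['image'][:,:,::-1];cv2.imwrite('pics/s5.png',cv2.resize(im[200:380,310:510],None,fx=3,fy=3,interpolation=2))"
```

```text
t 6.7 tcp [0.5907 0.1541 0.0922] rot [ -90.    -0.  -122.5] -> inc [0.0002 0.0002 0.0001] spin 0.47954153886371387 q [ -7.  38. -16.  99.  14.  45. -63.]
```

View pics/s5.png

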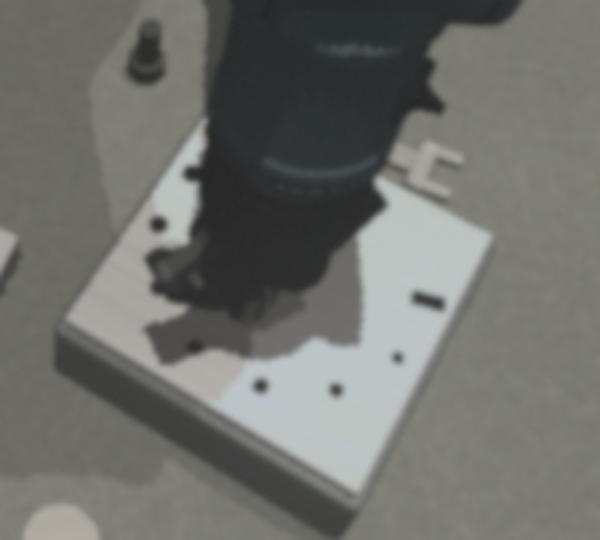

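The handle is hidden behind the gripper here, so I'll back off, lift and look.

Request:
play_rows(increments=[[-0.01, 0, 0, 0, -1], [-0.018, 0, 0, 0, -1], [-0.018, -0.02, 0, 0, -1], [-0.018, -0.05, 0, 0, -1], [-0.018, -0.09, 0, 0, -1], [-0.05, -0.13, 0, 0, -1], [-0.085, -0.14, 0, 0, -1], [-0.12, -0.14, 0, 0, -1], [-0.15, -0.14, 0, 0, -1], [-0.15, -0.14, 0, 0, -1], [-0.15, -0.14, 0, 0, -1]])

```text
time: 7.67
tcp_pos: [0.6713, 0.2839, 0.2316]
tcp_rot: [-90.1, 0.0, -122.4]
wrist_force: [0.2, -0.7, -0.6]
gripper_width: -0.0
```

```bash
python3 -c "
from h import *
inc([.491,-.163,.232],-159)
for n in ('top','scene'):
  c=bot.read_camera(n);im=c['image'][:,:,::-1]; print(n,[proj(c,[[*(AX+.066*np.array([np.cos(a),np.sin(a)])),.113]]).round(0) for a in np.radians([-15,-45,-75])])
  cr=im[165:285,165:285] if n=='top' else im[200:380,310:510]
  cv2.imwrite(f'pics/{n}6.png',cv2.resize(cr,None,fx=600/cr.shape[0],fy=600/cr.shape[0],interpolation=2))
"
```

```text
t 7.67 tcp [0.6713 0.2839 0.2316] rot [ -90.1    0.  -122.4] -> inc [ 0.474  -0.0009  0.0871] spin 36.607076388911935 q [-16.  40. -18.  73.  12.  69. -67.]
top [array([[227., 189.]]), array([[244., 199.]]), array([[254., 215.]])]
scene [array([[384., 301.]]), array([[373., 284.]]), array([[373., 266.]])]
```

View pics/top6.png

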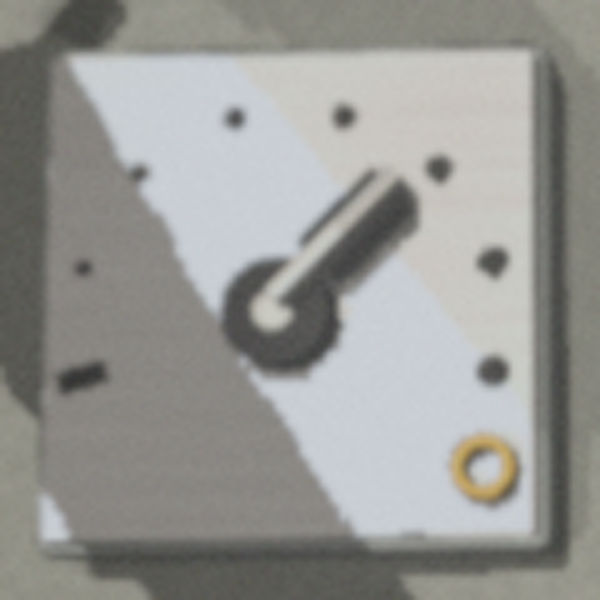

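View pics/scene6.png

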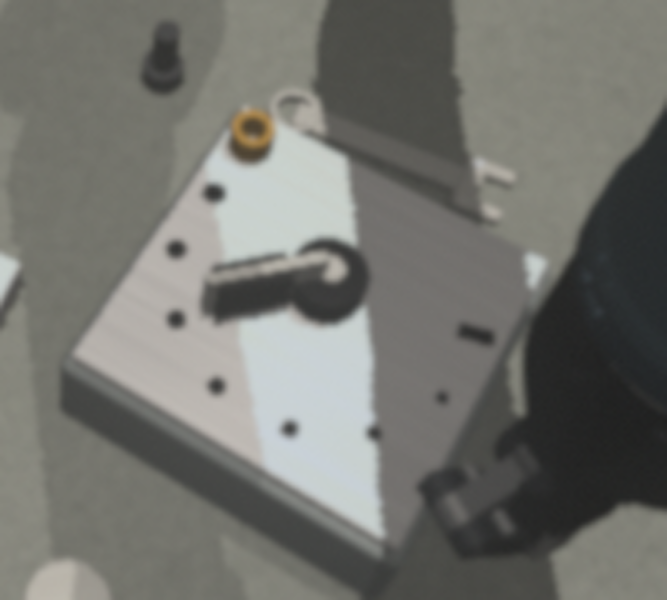

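Both views agree. In the top crop the tip is at (383,172), full-frame (242,199), against a prediction of (244,199) for dot 5. The handle is free and resting there. Now over to START.

Request:
play_rows(increments=[[0.474, 0, 0.087, 0, -1], [0.474, 0, 0.087, 0, -1], [0.474, 0, 0.087, 0, -1], [0.474, 0, 0.087, 0, -1], [0.474, 0, 0.087, 0, -1], [0.474, 0, 0.087, 0, -1], [0.474, 0, 0.087, 0, -1], [0.474, 0, 0.087, 0, -1], [0.474, 0, 0.087, 0, -1], [0.474, 0, 0.087, 0, -1], [0.474, 0, 0.087, 0, -1], [0.474, 0, 0.087, 0, -1]])

```text
time: 8.77
tcp_pos: [0.486, -0.1717, 0.2326]
tcp_rot: [-90.0, -0.2, -123.0]
wrist_force: [-0.3, -0.2, -0.9]
gripper_width: -0.0003
```

```bash
python3 -c "
from h import *
inc([.491,-.163,.110])"
```

```text
t 8.77 tcp [ 0.486  -0.1717  0.2326] rot [ -90.    -0.2 -123. ] -> inc [-0.0104  0.1226 -0.0006] spin None q [ 26.  18. -14. 108.   6.  55. -24.]
```

Request:
play_rows(increments=[[0, 0.02, 0, 0, -1], [0, 0.05, 0, 0, -1], [0, 0.08, 0, 0, -1], [0, 0.1, 0, 0, -1], [0, 0.115, 0, 0, -1], [0, 0.12, 0, 0, -1], [0, 0.12, 0, 0, -1], [0, 0.12, 0, 0, -1], [0, 0.12, 0, 0, -1]])

```text
time: 9.52
tcp_pos: [0.4903, -0.1661, 0.1136]
tcp_rot: [-89.9, 0.0, -122.6]
wrist_force: [-0.4, 0.0, 0.0]
gripper_width: 0.0001
```

```bash
python3 -c "
from h import *
inc([.491,-.163,.075])
for n in ('wrist','scene'):
  c=bot.read_camera(n);im=c['image'][:,:,::-1]
  cr=im if n=='wrist' else im[150:290,200:340]
  cv2.imwrite(f'pics/{n}7.png',cv2.resize(cr,None,fx=480/cr.shape[0],fy=480/cr.shape[0],interpolation=2))
"
```

```text
t 9.52 tcp [ 0.4903 -0.1661  0.1136] rot [ -89.9    0.  -122.6] -> inc [-0.003   0.0386 -0.0011] spin None q [ 24.  28. -13. 113.   9.  40. -27.]
```

View pics/scene7.png

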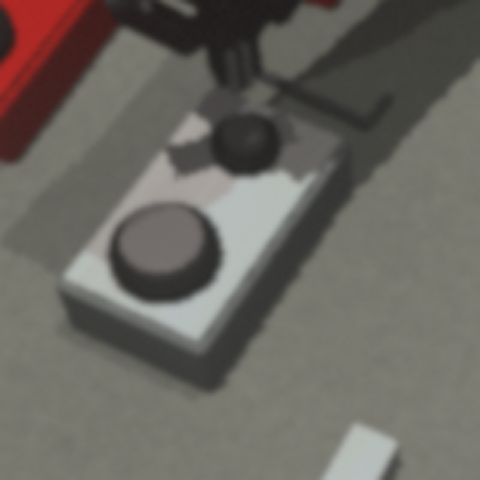

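View pics/wrist7.png

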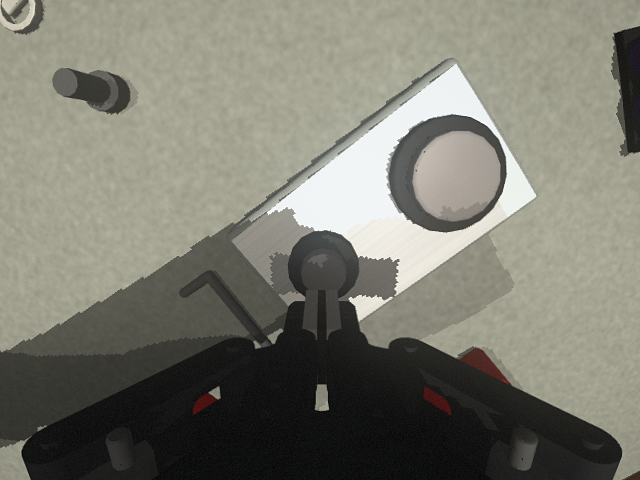

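Both views show the closed fingertips straight above START, at wrist pixel (323,270), with STOP well clear at (458,175). Pressing now.

Request:
play_rows(increments=[[-0.003, 0.01, -0.001, 0, -1], [-0.003, 0.022, -0.001, 0, -1], [-0.003, 0.031, -0.001, 0, -1], [-0.003, 0.036, -0.001, 0, -1], [-0.003, 0.039, -0.001, 0, -1], [-0.003, 0.042, -0.001, 0, -1], [-0.003, 0.044, -0.001, 0, -1], [-0.003, 0.045, -0.001, 0, -1], [-0.003, 0.045, -0.001, 0, -1], [-0.003, 0.045, -0.001, 0, -1]])

```text
time: 10.45
tcp_pos: [0.4898, -0.1622, 0.0688]
tcp_rot: [-90.1, -0.0, -122.6]
wrist_force: [-8.2, 2.3, 22.3]
gripper_width: -0.0001
```

The force is 22 N at z = 0.0688, so the button has travelled its full 6 mm and bottomed out. Lifting off.

Request:
play_rows(increments=[[0, -0.01, 0, 0, -1], [0, -0.03, 0, 0, -1], [0, -0.06, 0, 0, -1], [0, -0.1, 0, 0, -1], [0, -0.14, 0, 0, -1], [0.03, -0.16, 0, 0, -1], [0.06, -0.16, 0, 0, -1], [0.1, -0.16, 0, 0, -1], [0.12, -0.16, 0, 0, -1], [0.12, -0.16, 0, 0, -1], [0.12, -0.16, 0, 0, -1]])

```text
time: 11.37
tcp_pos: [0.4252, -0.2649, 0.2276]
tcp_rot: [-89.9, -0.0, -122.8]
wrist_force: [0.9, 1.4, -0.4]
gripper_width: -0.0
```

```bash
python3 -c "
from h import *
o=bot.observe(); print(o['time'],o['tcp_pos'],o['wrist_force'],o['qd'].round(2))
c=bot.read_camera('top');im=c['image'][:,:,::-1]
cv2.imwrite('pics/top8.png',cv2.resize(im[95:335,150:470],None,fx=2.5,fy=2.5,interpolation=2))
p=[402,252.7]
print('top',[ (ray(c,[q])[0]*c['depth'][int(q[1]),int(q[0])]+c['position']).round(4) for q in ([401.8,252.7],[395.9,205.7])])
"
```

```text
11.3667 [ 0.42521447 -0.26485861  0.22764026] [ 0.90942241  1.39302254 -0.37328868] [-2.07  0.4  -2.34 -0.12 -0.49  0.04 -0.55]
top [array([ 0.4916, -0.1633,  0.0719]), array([ 0.5781, -0.1555,  0.0726])]
```

View pics/top8.png

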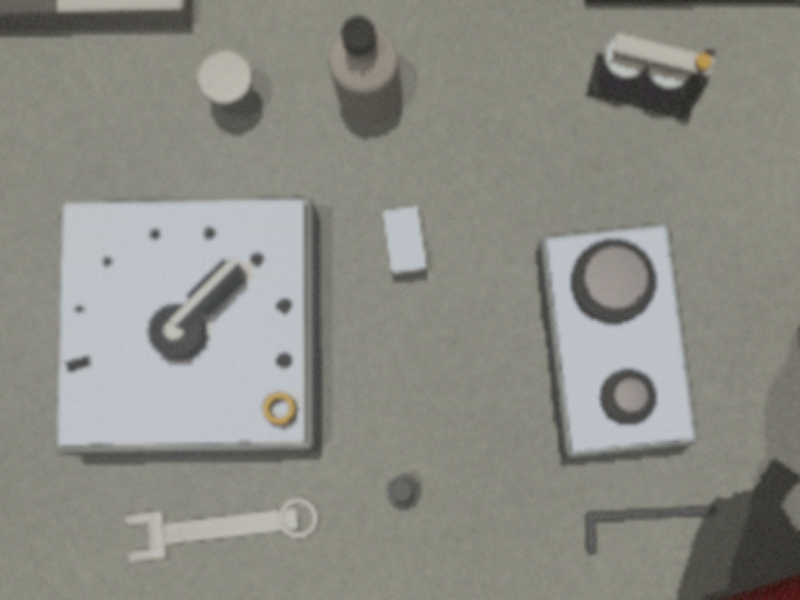

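```bash
python3 -c "
from h import *
c=bot.read_camera('top')
for u,v in ([402,252],[396,206]): 
  d=c['depth'][v-3:v+4,u-3:u+4]; m=np.median(d); print((ray(c,[[u,v]])[0]*m+c['position']).round(4), d.std().round(4))
bot.sign_off()
"
```

```text
[ 0.4927 -0.1634  0.0741] 0.0018
[ 0.5773 -0.1555  0.0736] 0.002
the job is handed in; nothing more can be done
```

I set the speed switch to the fifth dot, then pressed START once and let it spring back. I handed the job in after about 11.4 s of robot time, and sign-off gives no verdict.

- **Speed switch:** The handle started on dot 2. I pushed it three clicks clockwise with the closed fingertips, always on its anticlockwise cheek. After I backed off, the top view had the handle tip at (242,199), against a predicted (244,199) for dot 5. It was still there in the last picture, after START had been pressed.
- **START button:** I pressed the small near button on the grey box until it bottomed out, at 22 N and 0.0688 m tip height. Afterwards its top measured 74.1 mm in median depth, so it is back up (nominal 75 mm). A single-pixel reading gave 71.9 mm; the depth noise is about 2 mm.
- **STOP button and loose parts:** STOP's top measured 73.6 mm, and 72.2 mm before I started, so it was not pressed. The last top view shows every loose part where it began, judged by eye. The arm was clear of everything.
- **Drift on the way:** On the first descent beside the handle, the finger drifted about 8 mm towards it. I corrected that before touching the handle.

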